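# Snug the TV anchor nut with the adjustable wrench

### The arm

A 6-joint arm with a two-finger parallel gripper is mounted at the origin on the work surface. World frame = base frame: x ahead of the robot, y to its left, z up, the work surface at z = 0. Lengths are in m, angles in rad, forces in N, time in s.
With the tool pointing down it reaches from about 0.25 to 0.775 m from the base axis. Payload 4 kg.
Tool frame: the origin (TCP) lies at the very end of the fingers, on their centre line; the grasp point (between the pads) lies hold_point_z behind it (hold_point_z is the distance from the TCP to the grasp point, in m); z points along the fingers, y is the direction in which the jaws open and shut (so a half turn about z gives the same grasp; the last joint's range is limited). The gripper opens to 94 mm and grips with 3 to 60 N. Pads are 16 mm wide; open, the fingers measure 119 mm over their backs; the gripper's body (75 mm by 177 mm) begins 78 mm behind the grasp point.
Start: joints at [1.218, 0.087, 1.371, -0, 1.684, -0.103], TCP at [0.136, 0.533, 0.206] pointing down, gripper open.
Joint ranges: [-3.1, 3.1], [-0.76, 2.03], [0.27, 2.55], [-1.08, 4.22], [0.17, 2.65], [-2.57, 2.57]. Speed limits (rad/s): [2.79, 2.79, 3.14, 3.14, 3.14, 3.14].

### API

Orientations are given as [roll, pitch, yaw] about the fixed x, y, z axes, in that order (R = Rz(yaw) Ry(pitch) Rx(roll)).
In Python, from bench import * gives the robot as it stands.
- The arm moves only by the tool step_arm, never from a script. Its argument "increments" is text: rows parted by semicolons, each of 6 numbers parted by spaces: the shift along the tool's x, y, z in cm, then the turn, a rotation vector about the tool's x, y, z in rad. A call has 1 to 5 rows; each row shifts and turns the commanded pose from where the row before left it, along the tool's axes as they then stand; what a row does not reach is not made up. A row lasts 1/10 s, in which the tool goes at most 50 mm and 8.59 degrees, less where a joint would pass 70% of its speed; a pose out of reach is approached as far as the arm can. A call is refused whole if a number of a shift passes 5 or a number of a turn 0.15, either way. A call with a gripper value outside its range is refused whole. "claw" is the gripper's target within -1 to 1 (shut at 1, half-way at 0, fully open at -1), set as the call begins (left out, the last holds). The fingers move at their own pace and stop on an object; the grip force is fixed at half the most. Time passes only in rows, so rows that do not move let the fingers close. It gives the time, the measured TCP pose, the force and the opening at its end, in the units of the state.
- get_obs(): the state, without advancing time (a new reading comes with each control period).
- snapshot(name): name is "side" or "top"; returns the picture (400x640x3 uint8, red, green, blue); there is no depth.
- calibration(name): a dict with "camera_matrix" (3x3 intrinsics, pixels), "eye" and "orientation" of the camera in the world. Camera axes: x right, y up, looking along -z (the intrinsics and any distortion apply to the point x, -y, -z); pixel columns grow to the right and rows downward; lengths in m; the calibration is good to about 2 mm. A picture is of the moment at which its call begins. calibration takes no time and is no camera call.
- close_job(): hands the job in, once; it reports no verdict.
The state is a dict: "time": time; "joint_positions": joint angles; "qvel": joint speeds; "joint_torque": joint torques, N m; "tool_pos": TCP position; "ee_rot": TCP orientation; "wrist_force": force on the tool from outside, world axes, zero at the start; "wrist_torque": the same for the moment, N m; "width": finger opening in m.
Only numpy, scipy, OpenCV 4.12 (cv2) and the standard library are available. Lean on these libraries where they do the work, as an engineer would, in place of code of your own. Each camera call takes 0.05 s, during which the arm holds its last target. There are 200 camera calls.

### The job

The nut of the television's anti-tip anchor on the console has to be tightened. The adjustable wrench already lies round the brass nut with its jaws far too wide: roll its brass worm until the jaws just fit the nut, then swing the red handle clockwise (seen from above) about 45 degrees, until the white line on the nut points at the red mark on the disc. Leave the wrench lying on the nut and let go.

Things in the scene. Friction and masses are not known exactly. Their poses are not given: they have to be found in the camera images.
- wrench: Loose steel adjustable wrench, about 350 g, lying flat on the anchor disc. Origin: underside, at the nut's seat between the jaws. x along the handle, y towards the sliding jaw, z up; 14 mm thick. Red handle sleeve x 88 to 166 mm, 24 mm wide, underside 20 mm above the console: grip near x 125. Brass worm: roller 18 mm thick, 24 mm long, axis along y through (39, 0, 13) mm, top at z 22.
- jaw (a joint): Sliding jaw: closing travel, m. Jaw gap = 40 mm minus this; starts at 0 to 2.5 mm, fits the nut near 10 mm. To close, press shut fingertips on the worm's top (5 to 15 N) and drag along the wrench's -x, handle to nut: 2.8 mm of jaw per 10 mm of drag, which takes 4 N; strokes of some 18 mm, two or three needed. When the jaws bite the worm stops and the fingers slip. Knurled; stays put.
- nut_center (a point): Nut axis at the nut's underside, on top of the fixed dark steel anchor disc (140 mm across, 20 mm high). Brass hex nut: 30 mm across flats, 14 mm high, stud 2 mm higher. From the disc a strap arm runs along this point's -y to an upright tab, 70 mm high, 158 mm from the axis. Red mark on the disc; white line on the nut, pointing away from the wrench handle at the start.
- nut (a joint): Turn of the nut in rad, growing clockwise seen from above: 0 at the start, 0.785 (45 degrees) when its white line points at the red mark. Stiff (0.12 Nm), stays where it is left; turns about point nut_center.
Mind the look-alikes: they are no part of the job. Of the things that look like the wrench, the smallest one is meant. Leave any brown or purple look-alike of the part that bears nut_center alone.

How it is judged:
By the outcome, as a careful person would: the job done as asked, in the order asked, and still so for the second after the job is handed in, with the robot touching nothing.
It also fails if it takes over 61 s, if anything falls off the work surface, if the arm or the gripper's body presses on something with over 40 N, if the wrist force passes 120 N, or if a joint passes its speed limit or range.

## Working session

There is one attempt and no reset: what is moved stays moved. The work goes in short steps, Python scripts to look and compute and a tool call to move; the robot and the scene stay as the last step left them, time stands still between calls to the robot, and variables do not carry over. Pictures are saved under pics/ and viewed, about 8 in all and at most 12, crops included, and the job is handed in when it is done.

Besides the shell and the picture viewer there is one more tool, called after "Request:" as name(argument=value, ...), one argument or row to a line, values as JSON. step_arm: Moves the arm, as the interface text tells. Its arguments: {"type":"object","properties":{"increments":{"type":"string"},"claw":{"type":"number"}},"required":["increments"]}

```bash
mkdir -p pics
python3 - <<'E'
from bench import *
import cv2,numpy as np
for n in("top","side"):
    cv2.imwrite(f"pics/{n}0.png",snapshot(n)[:,:,::-1])
    c=calibration(n);print(n,{k:np.round(v,4).tolist() if not isinstance(v,dict) else v for k,v in c.items()})
o=get_obs();print(o)
E
```

```text
top {'camera_matrix': [[487.2308, 0.0, 322.4422], [0.0, 487.2308, 195.6839], [0.0, 0.0, 1.0]], 'eye': [0.3609, -0.0422, 1.6708], 'orientation': [0.0961, 0.0046, -1.5899]}
side {'camera_matrix': [[449.2241, 0.0, 313.5715], [0.0, 449.2241, 196.5643], [0.0, 0.0, 1.0]], 'eye': [0.3468, -1.1078, 0.9602], 'orientation': [0.874, -0.0118, -0.1391]}
{'time': 0.1, 'joint_positions': array([ 1.21791655e+00,  8.78802394e-02,  1.37212085e+00,  1.37131929e-05,
        1.68359933e+00, -1.03094732e-01]), 'qvel': array([ 0.00171539, -0.00181646, -0.00171088, -0.00063976,  0.00064653,
       -0.00061257]), 'joint_torque': array([ 2.54727653e-03, -3.41253591e+01, -3.03302050e+01,  7.20649632e-02,
        3.04261514e-02, -1.06333248e-04]), 'tool_pos': array([0.13577969, 0.5324568 , 0.2044127 ]), 'ee_rot': array([-3.13959695e+00, -2.20179771e-04,  2.89180892e+00]), 'wrist_force': array([ 0.41639702, -0.14813363, -0.11764084]), 'wrist_torque': array([-0.03985795, -0.0081157 , -0.02395816]), 'width': 0.0937483952437049}
```

View pics/top0.png

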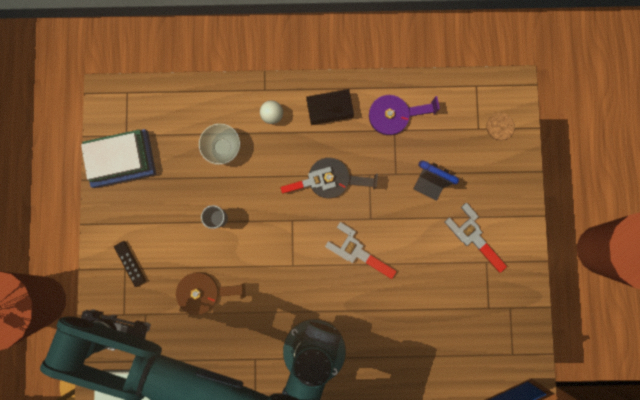

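View pics/side0.png

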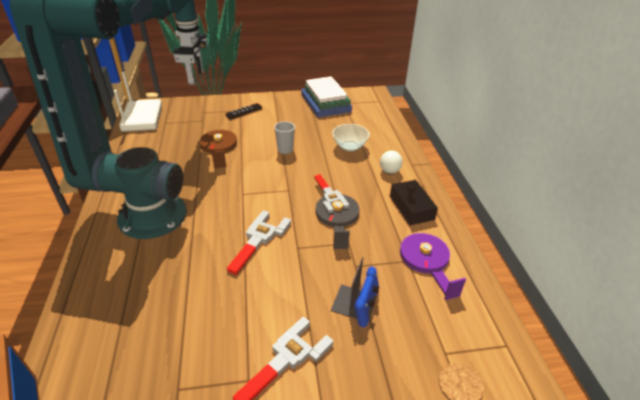

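The target is the dark-disc anchor at about (329,177) in the top view. The small wrench lies on it, with its red handle at about (292,187) and the strap pointing right to a tab at (375,182). In the side view it is at about (337,208). Next I'll measure it and look at a zoomed crop.

```bash
cat > h.py <<'E'
from bench import *
import cv2,numpy as np
from scipy.spatial.transform import Rotation as R
def ray(n,u,v):
    c=calibration(n);K=np.array(c["camera_matrix"]);d=np.linalg.inv(K)@[u,v,1]
    return np.array(c["eye"]),R.from_euler("xyz",c["orientation"]).as_matrix()@[d[0],-d[1],-d[2]]
def onplane(n,u,v,z):
    e,d=ray(n,u,v);return e+d*(z-e[2])/d[2]
def pix(n,p):
    c=calibration(n);q=R.from_euler("xyz",c["orientation"]).as_matrix().T@(np.array(p)-c["eye"])
    w=np.array(c["camera_matrix"])@[q[0],-q[1],-q[2]];return w[:2]/w[2]
def crop(n,c,r,h,w,f,name):
    im=snapshot(n)[:,:,::-1];cv2.imwrite(name,cv2.resize(im[r:r+h,c:c+w],None,fx=f,fy=f,interpolation=cv2.INTER_CUBIC));return im
E
python3 - <<'E'
from h import *
for n,(c,r,h,w),z in(("top",(270,145,70,120),.027),("side",(300,165,90,80),.027)):
    im=crop(n,c,r,h,w,6,f"pics/{n}1.png")
    hsv=cv2.cvtColor(im,cv2.COLOR_BGR2HSV).astype(int);H,S,V=[hsv[...,i] for i in range(3)]
    m=(((H<6)|(H>174))&(S>170)&(V>90)).astype(np.uint8);box=np.zeros_like(m);box[r:r+h,c:c+w]=1;m*=box
    k,l,s,ce=cv2.connectedComponentsWithStats(m)
    for i in range(1,k):
        if s[i,4]>3:print(n,s[i],ce[i],onplane(n,*ce[i],z).round(4))
E
python3 - <<'E'
import cv2,numpy as np
a=cv2.imread('pics/top1.png');b=cv2.imread('pics/side1.png');print(a.shape,b.shape)
E
```

```text
top [281 182  22  11 139] [291.46043165 186.84172662] [0.5518 0.067  0.027 ]
top [340 184   5   3   7] [342. 185.] [ 0.5547 -0.1048  0.027 ]
side [315 175  13  14  87] [320.73563218 181.08045977] [0.5476 0.0727 0.027 ]
side [330 216   2   4   5] [330.6 217.6] [ 0.5502 -0.111   0.027 ]
(420, 720, 3) (540, 480, 3)
```

View pics/top1.png

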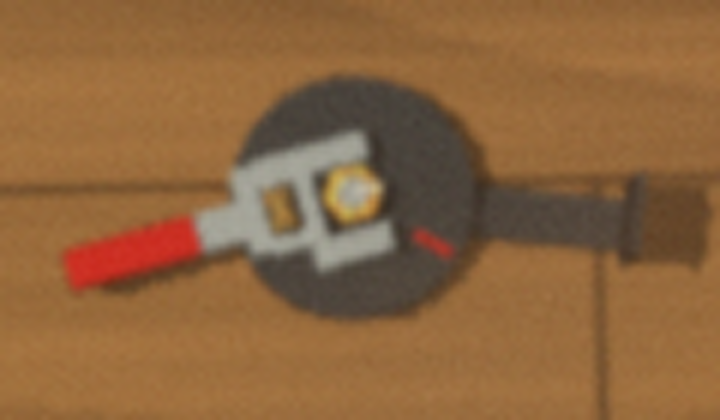

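View pics/side1.png

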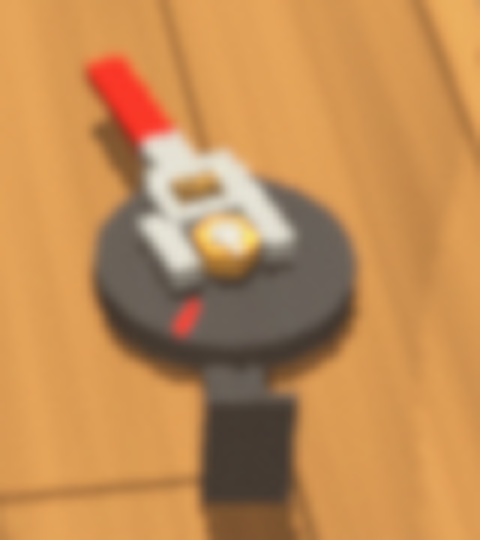

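The top crop shows the nut at full-image (328.4,176.8), the worm at (316.6,179.3), the handle at (291.5,186.8) and the red mark at (342,185). The sliding jaw is the lower one in the image.

Run:
```python
from h import *
f=lambda n,u,v,x0,y0,z:onplane(n,(u+.5)/6-.5+x0,(v+.5)/6-.5+y0,z)
nut=f("top",353,193,270,145,.034);worm=f("top",282,208,270,145,.040);han=onplane("top",291.46,186.84,.034)
nut2=f("side",226,238,300,165,.035);worm2=f("side",195,187,300,165,.040);han2=onplane("side",320.74,181.08,.032);mark=onplane("top",342,185,.02)
for a in(nut,nut2,worm,worm2,han,han2,mark):print(a.round(4), np.linalg.norm((a-nut)[:2]).round(4))
for p in((nut,han),(nut2,han2),(nut,worm),(nut,mark)):
    d=p[1]-p[0];print(np.degrees(np.arctan2(d[1],d[0])))
```

```text
[ 0.5829 -0.0592  0.034 ] 0.0
[ 0.5796 -0.061   0.035 ] 0.0038
[ 0.5744 -0.019   0.04  ] 0.041
[ 0.5694 -0.0237  0.04  ] 0.038
[0.551  0.0665 0.034 ] 0.1297
[0.5466 0.0664 0.032 ] 0.1307
[ 0.5555 -0.105   0.02  ] 0.0534
104.26116077271047
104.55306979526252
101.99448451664908
-120.82817803645845
```

Request:
step_arm(
  increments="0 0 0 0 0 0.15; 0 0 0 0 0 0.15; 0 0 0 0 0 0.15; 0 0 0 0 0 0.15; 0 0 0 0 0 0.15",
  claw=1,
)

```text
time: 0.7
tool_pos: [0.1359, 0.5328, 0.2051]
ee_rot: [-3.141, 0.0, 2.136]
wrist_force: [1.4, 1.2, -0.2]
width: 0.0576
```

Request:
step_arm(
  increments="0 0 0 0 0 0.15; 0 0 0 0 0 0.15; 0 0 0 0 0 0.02; -4.2 1.9 0 0 0 0; -4.2 1.9 0 0 0 0",
)

```text
time: 1.2
tool_pos: [0.1936, 0.4605, 0.2049]
ee_rot: [-3.141, 0.001, 1.828]
wrist_force: [0.0, -0.0, 0.5]
width: 0.0172
```

Request:
step_arm(
  increments="-4.2 1.9 0 0 0 0; -4.2 1.9 0 0 0 0; -4.2 1.9 0 0 0 0; -4.2 1.9 0 0 0 0; -4.2 1.9 0 0 0 0",
)

```text
time: 1.7
tool_pos: [0.3385, 0.2796, 0.2056]
ee_rot: [3.141, -0.0, 1.825]
wrist_force: [0.9, 0.1, 0.3]
width: 0.0004
```

Request:
step_arm(
  increments="-4.2 1.9 0 0 0 0; -4.2 1.9 0 0 0 0; -4.2 1.9 0 0 0 0; -4.2 1.9 0 0 0 0; -4.2 1.9 0 0 0 0",
)

```text
time: 2.2
tool_pos: [0.4829, 0.0996, 0.2055]
ee_rot: [3.141, -0.0, 1.824]
wrist_force: [1.0, 0.6, -0.2]
width: 0.0003
```

Request:
step_arm(
  increments="-4.2 1.9 1 0 0 0; -4.2 1.9 2 0 0 0; -4.2 1.9 2 0 0 0; 0 0 3 0 0 0; 0 0 0 0 0 0",
)

```text
time: 2.7
tool_pos: [0.5653, -0.0071, 0.12]
ee_rot: [-3.131, -0.004, 1.822]
wrist_force: [-0.1, 0.9, -0.7]
width: 0.0005
```

Request:
step_arm(
  increments="-0.7 0.3 2 0 0 0; 0 0 2.5 0 0 0; 0 0 1.5 0 0 0; 0 0 0 0 0 0; 0 0 0 0 0 0",
)

```text
time: 3.2
tool_pos: [0.5732, -0.0116, 0.0668]
ee_rot: [3.14, 0.0, 1.823]
wrist_force: [0.7, -0.6, 0.3]
width: 0.0007
```

Run:
```python
from h import *
a=crop("side",290,130,90,100,6,"pics/side2.png");o=get_obs();print(o["tool_pos"],pix("side",o["tool_pos"]),o["wrist_force"])
```

```text
[ 0.57369984 -0.01183035  0.06740698] [333.12020358 186.66840766] [-0.36549547 -0.30685073  0.28578555]
```

View pics/side2.png

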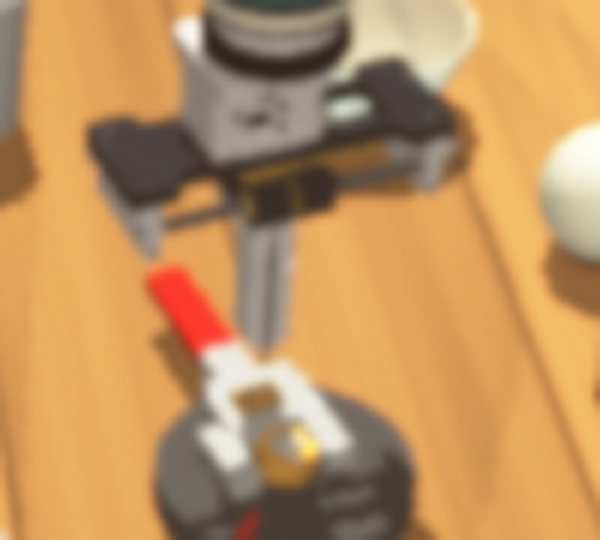

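Tip at crop (262,345), as predicted (261,342). It is about 9 mm towards the handle from the worm. Going down now.

Request:
step_arm(
  increments="-0.2 -0.4 1.0 0 0 0; 0 0 1.0 0 0 0; 0 0 0.2 0 0 0; 0 0 0 0 0 0; 0 0 0 0 0 0",
)

```text
time: 3.75
tool_pos: [0.5696, -0.0151, 0.0437]
ee_rot: [3.141, -0.0, 1.822]
wrist_force: [-0.3, 0.0, -0.1]
width: 0.0004
```

Request:
step_arm(
  increments="0 0 0.2 0 0 0; 0 0 0.1 0 0 0; 0 0 0 0 0 0",
)

```text
time: 4.05
tool_pos: [0.5701, -0.0152, 0.0421]
ee_rot: [3.14, 0.001, 1.822]
wrist_force: [-2.0, 0.7, 4.5]
width: 0.0002
```

Request:
step_arm(
  increments="0 0 0.1 0 0 0; 0 0 0 0 0 0",
)

```text
time: 4.25
tool_pos: [0.5702, -0.0152, 0.042]
ee_rot: [3.14, 0.001, 1.822]
wrist_force: [-2.7, 1.0, 8.5]
width: 0.0004
```

Request:
step_arm(
  increments="-0.4 0 0 0 0 0; -0.4 0 0 0 0 0; 0 0 0 0 0 0",
)

```text
time: 4.55
tool_pos: [0.572, -0.0221, 0.0419]
ee_rot: [3.14, -0.001, 1.822]
wrist_force: [-3.4, 2.3, 9.0]
width: 0.0004
```

Request:
step_arm(
  increments="-0.4 0 0 0 0 0; -0.4 0 0 0 0 0; 0 0 0 0 0 0",
)

```text
time: 4.85
tool_pos: [0.5741, -0.0301, 0.0413]
ee_rot: [3.139, -0.001, 1.822]
wrist_force: [-0.8, 1.3, 5.8]
width: 0.0007
```

Request:
step_arm(
  increments="0 0 -1 0 0 0; 1.6 0 0 0 0 0; 0 0 0 0 0 0",
)

```text
time: 5.15
tool_pos: [0.5692, -0.0133, 0.0499]
ee_rot: [3.141, -0.001, 1.823]
wrist_force: [0.1, -0.8, -0.2]
width: 0.0007
```

Run:
```python
from h import *
a=crop("side",300,165,90,80,6,"pics/side3.png");o=get_obs();print(o["tool_pos"],o["wrist_force"])
```

```text
[ 0.56911159 -0.01395515  0.04952548] [-0.43470248 -0.91723991 -0.50419675]
```

View pics/side3.png

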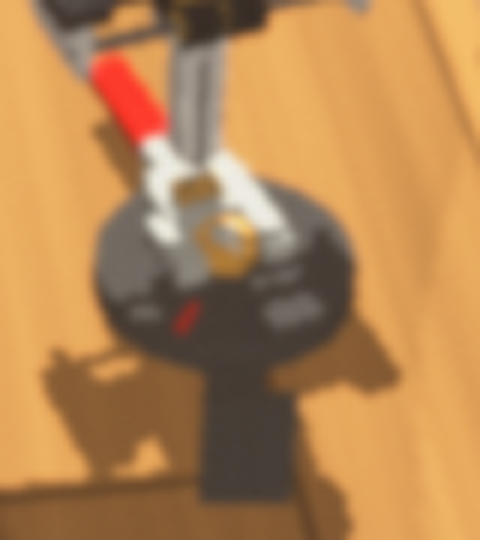

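Request:
step_arm(
  increments="0.1 -0.1 0.7 0 0 0; 0 0 0.3 0 0 0; 0 0 0 0 0 0",
)

```text
time: 5.5
tool_pos: [0.5688, -0.0142, 0.0418]
ee_rot: [3.14, 0.0, 1.822]
wrist_force: [-4.1, 0.5, 11.5]
width: 0.0005
```

Request:
step_arm(
  increments="-0.4 0 0 0 0 0; -0.4 0 0 0 0 0; 0 0 0 0 0 0",
)

```text
time: 5.8
tool_pos: [0.5705, -0.0211, 0.0418]
ee_rot: [3.14, -0.002, 1.822]
wrist_force: [-3.6, 3.7, 11.6]
width: 0.0003
```

Request:
step_arm(
  increments="-0.4 0 0 0 0 0; -0.4 0 0 0 0 0; 0 0 0 0 0 0",
)

```text
time: 6.1
tool_pos: [0.5721, -0.0286, 0.0416]
ee_rot: [3.141, -0.003, 1.822]
wrist_force: [-4.9, 3.3, 12.3]
width: 0.0002
```

Request:
step_arm(
  increments="0 0 -1 0 0 0; 1.6 0 0 0 0 0; 0 0 0 0 0 0",
)

```text
time: 6.4
tool_pos: [0.5676, -0.0127, 0.0492]
ee_rot: [-3.141, -0.001, 1.823]
wrist_force: [-0.1, 0.3, 0.3]
width: 0.0002
```

Request:
step_arm(
  increments="0 0.1 0.7 0 0 0; 0 0 0.3 0 0 0; 0 0 0 0 0 0",
)

```text
time: 6.7
tool_pos: [0.5697, -0.0138, 0.0418]
ee_rot: [3.14, -0.0, 1.822]
wrist_force: [-5.0, 1.9, 11.7]
width: 0.0004
```

Request:
step_arm(
  increments="-0.3 0 0 0 0 0; 0 0 0 0 0 0",
)

```text
time: 6.9
tool_pos: [0.5699, -0.0149, 0.0418]
ee_rot: [3.14, -0.004, 1.822]
wrist_force: [-4.5, 5.7, 13.1]
width: 0.0004
```

Request:
step_arm(
  increments="-0.3 0 0 0 0 0; 0 0 0 0 0 0",
)

```text
time: 7.1
tool_pos: [0.5701, -0.0162, 0.0418]
ee_rot: [3.141, -0.008, 1.822]
wrist_force: [-7.0, 9.1, 15.1]
width: 0.0003
```

Request:
step_arm(
  increments="-0.3 0 0 0 0 0; 0 0 0 0 0 0",
)

```text
time: 7.3
tool_pos: [0.5704, -0.0174, 0.0418]
ee_rot: [3.141, -0.011, 1.823]
wrist_force: [-6.9, 12.3, 15.2]
width: 0.0002
```

Request:
step_arm(
  increments="-0.3 0 0 0 0 0; 0 0 0 0 0 0",
)

```text
time: 7.5
tool_pos: [0.5706, -0.0185, 0.0417]
ee_rot: [3.142, -0.014, 1.823]
wrist_force: [-8.0, 16.0, 17.2]
width: 0.0005
```

Drag force now rises with little motion, so the jaws have bitten. Lifting off and moving over the handle.

Request:
step_arm(
  increments="0 0 -1 0 0 0; 0 0 -4 0 0 0; 4.5 0 0 0 0 0; 4.9 -0.1 0 0 0 0; 0 0 0 0 0 0",
  claw=1,
)

```text
time: 8.0
tool_pos: [0.5464, 0.0693, 0.089]
ee_rot: [-3.141, -0.002, 1.827]
wrist_force: [0.6, -0.2, 0.2]
width: 0.0006
```

Request:
step_arm(
  increments="0 0 0 0 0 0; 0 0 0 0 0 0; 0 0 0 0 0 0; 0 0 0 0 0 0; 0 0 0 0 0 0",
  claw=-0.2,
)

```text
time: 8.5
tool_pos: [0.5481, 0.0641, 0.0895]
ee_rot: [-3.141, 0.0, 1.82]
wrist_force: [0.8, 0.3, -0.6]
width: 0.0372
```

Run:
```python
from h import *
import bench
print([ (k,v) for k,v in vars(bench).items() if 'hold' in k.lower()])
a=crop("side",290,155,90,90,6,"pics/side4.png");b=crop("top",270,145,70,120,6,"pics/top4.png")
p=cv2.imread("pics/side4.png");q=cv2.imread("pics/top4.png")
cv2.imwrite("pics/both4.png",cv2.resize(np.vstack([np.hstack([p[:420],np.zeros((420,180,3),np.uint8)]),q]),(515,600)))
o=get_obs();print(o["tool_pos"],o["wrist_force"],o["width"],[k for k in o])
```

```text
[('hold_point_z', 0.0188)]
[0.54806183 0.06448648 0.08960617] [ 0.01895554  0.16550456 -0.04586508] 0.04503619259058326 ['time', 'joint_positions', 'qvel', 'joint_torque', 'tool_pos', 'ee_rot', 'wrist_force', 'wrist_torque', 'width']
```

View pics/both4.png

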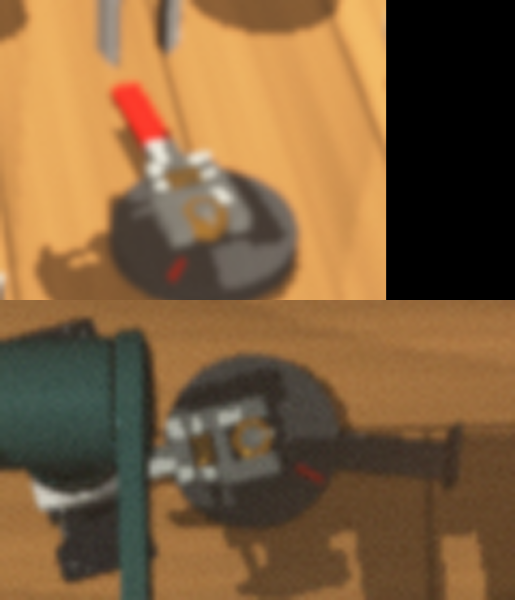

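Both jaws now sit on the nut's flats. Descending to grip the handle.

Request:
step_arm(
  increments="0 0 3 0 0 0; 0 0 2.5 0 0 0; 0 0 1 0 0 0; 0 0 0 0 0 0",
)

```text
time: 9.0
tool_pos: [0.5465, 0.0649, 0.0229]
ee_rot: [-3.138, -0.001, 1.822]
wrist_force: [-0.3, 0.7, 0.2]
width: 0.0564
```

Request:
step_arm(
  increments="0 0 1 0 0 0; 0 0 0.4 0 0 0; 0 0 0 0 0 0; 0 0 0 0 0 0",
)

```text
time: 9.4
tool_pos: [0.5483, 0.0651, 0.0112]
ee_rot: [3.141, 0.0, 1.822]
wrist_force: [0.4, -0.6, 0.1]
width: 0.0564
```

Request:
step_arm(
  increments="0 0 0 0 0 0; 0 0 0 0 0 0; 0 0 0 0 0 0; 0 0 0 0 0 0; 0 0 0 0 0 0",
  claw=1,
)

```text
time: 9.9
tool_pos: [0.5484, 0.0655, 0.0109]
ee_rot: [3.14, -0.001, 1.822]
wrist_force: [2.1, 0.6, -0.6]
width: 0.0241
```

Request:
step_arm(
  increments="-0.06 1.3 0 0 0 0.1; -0.06 1.3 0 0 0 0.1; 0 0 0 0 0 0",
)

```text
time: 10.2
tool_pos: [0.5746, 0.0693, 0.0109]
ee_rot: [3.141, -0.0, 1.622]
wrist_force: [0.1, 1.6, 1.2]
width: 0.0235
```

Request:
step_arm(
  increments="-0.06 1.3 0 0 0 0.1; -0.06 1.3 0 0 0 0.1; 0 0 0 0 0 0",
)

```text
time: 10.5
tool_pos: [0.6002, 0.0679, 0.0109]
ee_rot: [3.141, -0.0, 1.423]
wrist_force: [0.9, 0.4, 1.2]
width: 0.0237
```

Request:
step_arm(
  increments="-0.06 1.3 0 0 0 0.1; -0.06 1.3 0 0 0 0.1; 0 0 0 0 0 0",
)

```text
time: 10.8
tool_pos: [0.625, 0.0613, 0.0109]
ee_rot: [3.141, -0.0, 1.224]
wrist_force: [-0.2, 0.7, 3.4]
width: 0.0236
```

Request:
step_arm(
  increments="-0.06 1.3 0 0 0 0.1; -0.05 1.1 0 0 0 0.085; 0 0 0 0 0 0; 0 0 0 0 0 0",
)

```text
time: 11.2
tool_pos: [0.6461, 0.0511, 0.0109]
ee_rot: [3.141, -0.0, 1.04]
wrist_force: [0.8, 0.3, 2.5]
width: 0.0238
```

Run:
```python
from h import *
a=crop("side",300,170,60,60,10,"pics/side5.png");b=crop("top",300,150,50,60,10,"pics/top5.png")
cv2.imwrite("pics/both5.png",cv2.resize(np.hstack([cv2.imread("pics/side5.png")[:500],cv2.imread("pics/top5.png")]),(800,333)))
o=get_obs();print(o["tool_pos"],o["wrist_force"],o["width"])
```

```text
[0.64614102 0.05112818 0.01088284] [-0.68745411 -0.77245809  2.4430143 ] 0.023719813568528505
```

View pics/both5.png

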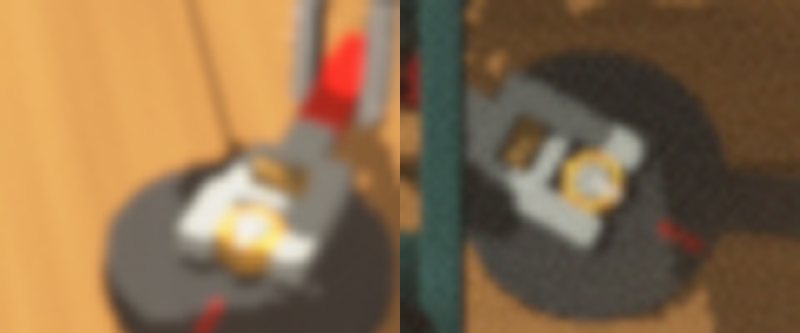

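The wrench axis in the top view (worm to nut, about 30.5° below image-horizontal) is in line with the nut-to-mark direction (about 30.5°). Letting go and backing off to check the white line without shadow.

Request:
step_arm(
  increments="0 0 0 0 0 0; 0 0 0 0 0 0; 0 0 0 0 0 0; 0 0 0 0 0 0",
  claw=-0.2,
)

```text
time: 11.7
tool_pos: [0.6462, 0.0514, 0.0103]
ee_rot: [-3.141, 0.0, 1.037]
wrist_force: [0.3, -0.1, -0.5]
width: 0.0521
```

Request:
step_arm(
  increments="0 0 -1 0 0 0; 0 0 -3 0 0 0; 0 0 -4 0 0 0; 0 0 -4 0 0 0; 0 0 -3 0 0 0",
)

```text
time: 12.2
tool_pos: [0.6474, 0.0514, 0.1649]
ee_rot: [3.138, -0.002, 1.037]
wrist_force: [0.4, 0.1, 0.3]
width: 0.0564
```

Request:
step_arm(
  increments="3 -4 0 0 0 0; 3 -4 0 0 0 0; 3 -4 0 0 0 0; 3 -4 0 0 0 0; 3 -4 0 0 0 0",
)

```text
time: 12.7
tool_pos: [0.5499, 0.2839, 0.1619]
ee_rot: [3.141, -0.001, 1.037]
wrist_force: [0.0, 1.0, -0.0]
width: 0.0564
```

Request:
step_arm(
  increments="0 -4.5 0 0 0 0; 0 -4.5 0 0 0 0; 0 -4.5 0 0 0 0; 0 -4.5 0 0 0 0; 0 0 0 0 0 0",
)

```text
time: 13.2
tool_pos: [0.3916, 0.3765, 0.1621]
ee_rot: [-3.14, -0.002, 1.043]
wrist_force: [0.8, -0.3, 0.0]
width: 0.056
```

Run:
```python
from h import *
cv2.imwrite("pics/topfull6.png",snapshot("top")[:,:,::-1])
a=crop("side",315,180,50,50,8,"pics/side6.png");b=crop("top",300,150,50,50,8,"pics/top6.png")
i0=cv2.imread("pics/top0.png")[150:200,300:350];s0=cv2.resize(i0,None,fx=8,fy=8,interpolation=cv2.INTER_CUBIC)
cv2.imwrite("pics/both6.png",cv2.resize(np.hstack([cv2.imread("pics/top6.png"),cv2.imread("pics/side6.png")]),(800,400)))
o=get_obs();print(o["tool_pos"],o["wrist_force"],o["width"])
# white line: least-saturated pixels about the nut, on 8x pictures
for nm in("top0","topfull6"):
    im=cv2.imread(f"pics/{nm}.png")[168:188,320:340];im=cv2.resize(im,None,fx=8,fy=8,interpolation=cv2.INTER_CUBIC)
    h=cv2.cvtColor(im,cv2.COLOR_BGR2HSV).astype(int);cy,cx=(176.75-168+.5)*8,(328.4-320+.5)*8
    Y,X=np.mgrid[:160,:160];r=np.hypot(X-cx,Y-cy);br=(r<44)&(h[...,1]>110)&(h[...,2]>110)
    hull=cv2.convexHull(np.argwhere(br)[:,::-1].astype(np.int32));M=cv2.moments(hull);c=(M['m10']/M['m00'],M['m01']/M['m00'])
    rr=np.hypot(X-c[0],Y-c[1]);th=np.degrees(np.arctan2(Y-c[1],X-c[0]));ring=(rr>20)&(rr<34)
    print(nm,c,[(t,int((im[...,0][ring&(abs(th-t)<8)]).mean())) for t in range(-60,91,15)])
```

```text
[0.39626525 0.37381123 0.16146244] [0.80886969 0.53221897 0.16516682] 0.05619946976777534
top0 (69.25096705348805, 75.09973989595838) [(-60, 98), (-45, 103), (-30, 121), (-15, 126), (0, 101), (15, 82), (30, 78), (45, 76), (60, 73), (75, 72), (90, 76)]
topfull6 (69.3888579180139, 72.90734753038242) [(-60, 107), (-45, 104), (-30, 93), (-15, 86), (0, 93), (15, 124), (30, 139), (45, 117), (60, 93), (75, 86), (90, 94)]
```

View pics/both6.png

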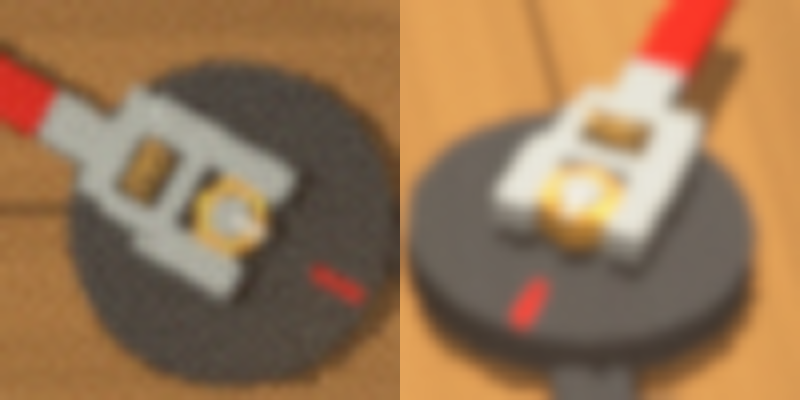

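Run:
```python
from h import *
for nm in("top0","topfull6"):
    im=cv2.imread(f"pics/{nm}.png");h=cv2.cvtColor(im,cv2.COLOR_BGR2HSV).astype(int)
    m=(((h[...,0]<6)|(h[...,0]>174))&(h[...,1]>170)&(h[...,2]>90)).astype(np.uint8)
    k,l,s,ce=cv2.connectedComponentsWithStats(m)
    g=[i for i in range(1,k) if 270<ce[i][0]<350 and 140<ce[i][1]<200 and s[i,4]>3];hd=max(g,key=lambda i:s[i,4])
    v=np.argwhere(l==hd)[:,::-1].astype(np.float32);ln=cv2.fitLine(v,cv2.DIST_L2,0,.01,.01).ravel()
    a=onplane("top",*(ce[hd]-ln[:2]*8),.034);b=onplane("top",*(ce[hd]+ln[:2]*8),.034);d=b-a
    nut=np.array([.5829,-.0592]);H=onplane("top",*ce[hd],.034)[:2]-nut
    print(nm,"axis",np.degrees(np.arctan2(d[1],d[0]))%180,"nut->handle",np.degrees(np.arctan2(H[1],H[0])),np.hypot(*H))
    for i in g:
        if i!=hd:
            q=onplane("top",*ce[i],.02)[:2]-nut;print("mark",s[i,4],np.degrees(np.arctan2(q[1],q[0])))
```

```text
top0 axis 104.64448949595884 nut->handle 104.33208139226272 0.12903673081658262
mark 6 -121.08096313914643
topfull6 axis 59.673065015394556 nut->handle 58.93092996936244 0.12862026962535617
mark 7 -120.85239604500863
```

```bash
python3 -c "
from bench import *
close_job()"
```

```text
the job is handed in; nothing more can be done
```

The jaws are closed on the nut and the wrench has been swung about 45° clockwise. I then let go and backed off, and the wrench is still lying on the nut. The job was handed in at about 13 s.

- **Closing the jaws:** I pressed the shut fingertips on the worm at about 5–15 N and made two full strokes. During a third, the drag force rose (to about 17 N) with almost no movement, so the jaws had bitten. The pictures show both jaws on the nut's flats.
- **Swinging the handle:** I gripped the red handle (finger opening 24 mm) and turned it 0.785 rad about the nut. The wrist force stayed under about 4 N.
- **Final check, handle:** The handle axis went from 104.6° to 59.7°, a turn of 45.0°. The nut-to-handle bearing gives 45.4°. The handle is now opposite the red mark, at -121°, to within about 1°.
- **Final check, white line:** It points at the red mark. A coarse brightness reading (±4°) gave a turn of about 49° for the line, a little more than the handle's 45°. I put that down to the low picture resolution.

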